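# Show which tray to restock, and with what

## Robot

A 6-joint arm with a two-finger parallel gripper is mounted at the origin on a cart in front of the work surface, level with it; the furniture and walls round the work are solid. World frame = base frame: x ahead of the robot, y to its left, z up, the work surface at z = 0. Lengths are in m, angles in rad, forces in N, time in s.
With the tool pointing down it reaches from about 0.375 to 0.9 m from the base axis. Payload 3.1 kg.
Tool frame: the origin (TCP) lies midway between the tips of the shut fingers; the grasp point (between the pads) lies 19 mm behind it; z points along the fingers, y is the line along which they close (so a half turn about z gives the same grasp; the last joint's range is limited). The gripper opens to 87 mm and grips with 3 to 60 N. Pads are 19 mm wide; open, the fingers measure 117 mm over their backs; the gripper's body (75 mm by 190 mm) begins 51 mm behind the grasp point.
Start: joints at [-1.385, 0.527, 1.433, -0, 1.181, -0.178], TCP at [0.222, -0.584, 0.223] pointing down, gripper open.
Joint ranges: [-3.08, 3.08], [-0.75, 2.2], [0.22, 2.44], [-1.43, 4.57], [0, 2.65], [-2.85, 2.85]. Speed limits (rad/s): [2.79, 2.79, 3.14, 3.14, 3.14, 3.14].

## Interface

Orientations are given as a rotation vector (axis times angle).
In Python, from rig import r gives the robot as it stands. Calls block until the motion is done:
- r.move_pose(position, orientation): joint-space move of the TCP to a pose.
- r.movel(position, orientation=None, rate=0.15, until_force=None): straight line of the TCP; orientation=None keeps the orientation; rate is the mean speed in m/s. With until_force (N) it stops when the force on the tool has changed by that much, and returns True; else False.
- r.goto_joints(angles): joint-space move.
- r.set_gripper(opening, grasp_force=None): finger opening in m; grasp_force is the grip in N (None keeps the last); returns when the fingers have stopped.
- r.dwell(seconds).
- r.ik(position, orientation): joint angles nearest the present ones, or None.
- r.get_image(name): name is "side" or "top"; returns a dict with "image" (480x640x3 uint8, red, green, blue), "z_map" (480x640 float32, m along the optical axis (not along the pixel's ray), 0 where there is no reading), "vfov" (degrees; the focal length in pixels is half the picture's height over the tangent of half this angle, whatever the lens; pixels are square), "cx", "cy" (the principal point, pixels), "k1" (the pictures are not rectified: a ray, as slopes to the right and down, at radius r is drawn at 1 + k1 r^2 times it, then the intrinsics apply), "rvec" (rotation vector, rad) and "tvec" (3), from world to camera coordinates, as OpenCV has them. Camera axes: x right, y down, z forward; pixel columns grow to the right and rows downward; lengths in m; the calibration is good to about 2 mm. A picture is of the moment at which its call begins.
A pose or a line that the arm cannot do raises r.PlanningError and nothing moves.
- r.hand_in(): hands the job in; it is judged then, once.
Readings, each from a call of its own:
- r.read_time(): time.
- r.read_q(): joint angles.
- r.read_dq(): joint speeds.
- r.read_effort(): joint torques, N m.
- r.read_tool_pos(): TCP position.
- r.read_tcp_rot(): TCP orientation.
- r.read_ft_force(): force on the tool from outside, world axes, zero at the start.
- r.read_moment(): the same for the moment, N m.
- r.read_opening(): finger opening in m.
- r.read_grip_force(): force on a finger pad.
Only numpy, scipy, OpenCV 4.12 (cv2) and the standard library are available. Lean on these libraries where they do the work, as an engineer would, in place of code of your own. Each camera call takes 0.05 s, during which the arm holds its last target. There are 200 camera calls.

## Task

Show a workmate what to restock: point down at the middle of the empty red tray in the row of three trays ahead, with the fingertips 2 to 4 cm above its rim and dwell there for two seconds, then likewise point at the middle of the steel nut that belongs in it, with the fingertips 2 to 4 cm above the nut, and dwell for two seconds. Touch and move nothing, and do not bring the fingertips down over the other trays or parts. Finish with the hand raised over 20 cm above the bench.

Things in the scene. Friction and masses are not known exactly. Their poses are not given: they have to be found in the camera images.
- empty_tray: the tray to be restocked: red open moulded parts tray with nothing in it, 135 x 205 mm, rim 43 mm high, walls and floor 3 mm thick, loose; origin at the centre of its underside, x across its width, y along its length, z up
- full_red_tray: red open parts tray of the same size (135 x 205 x 43 mm) with small screws in it, loose; not to be pointed at; origin at the centre of its underside, y along its length
- full_green_tray: green open parts tray, 135 x 205 mm, 58 mm high, with small screws in it, loose; not to be pointed at; origin at the centre of its underside, y along its length
- nut: the part to point at: steel hexagon nut lying flat on the bench in front of the trays, 30 mm across flats, 34 mm over its corners, 16 mm high, loose; origin at the centre of its underside, z up
- bolt: steel hexagon bolt standing upright on its head in front of the trays, head 27 mm wide, 70 mm high, loose; not to be pointed at; origin at the centre of its underside
- bracket: bent grey sheet-metal angle bracket with two holes standing in front of the trays, 45 x 70 mm, 40 mm high, loose; not to be pointed at; origin at the centre of its underside, y along its length
Not all that is in view belongs to the job. What is shaped like the nut but orange is not meant.

How it is judged:
On the way, in this order (a step that is already met when the one before it is completed fails the run):
1. the fingertips dwell for 1.5 s just above the middle of the empty red tray (horizontal distance between the grasp point and empty_tray below 0.04 m and height (world z) of the grasp point below 0.122 m), for 1.5 s.
2. then they dwell for 1.5 s just above the nut (horizontal distance between the grasp point and nut below 0.025 m and height (world z) of the grasp point between 0.03 and 0.095 m), for 1.5 s.
At the end, for the whole second after the job is handed in: both dwells made (over the middle of the tray within 40 mm, then over the nut within 25 mm, tips at most 60 mm above the thing, 1.5 s each); the hand more than 0.18 m above the bench; every tray and part within 6 mm of where it stood (height (world z) of the grasp point above 0.18 m and distance of each of empty_tray, full_red_tray, full_green_tray, nut, bolt, bracket from where it was at the start of the episode below 0.006 m); the robot touches nothing.
It fails at once if the robot touches something (over 0.3 N) (contact force between any of the fingers, the arm and anything else above 0.3 N).
It fails at once if a tray or part is moved by more than 6 mm (distance of any of empty_tray, full_red_tray, full_green_tray, nut, bolt, bracket from where it was at the start of the episode above 0.006 m).
It fails at once if the fingertips come down within 60 mm above the middle of another tray or part, as if pointing at it ((horizontal distance between the grasp point and full_red_tray below 0.045 m and height (world z) of the grasp point below 0.122 m) or (horizontal distance between the grasp point and full_green_tray below 0.045 m and height (world z) of the grasp point below 0.137 m) or (horizontal distance between the grasp point and bolt below 0.03 m and height (world z) of the grasp point below 0.149 m) or (horizontal distance between the grasp point and bracket below 0.03 m and height (world z) of the grasp point below 0.119 m)).
It also fails if it takes over 45 s, if anything falls off the work surface, if the arm or the gripper's body presses on something with over 40 N, if the wrist force passes 120 N, or if a joint passes its speed limit or range.

## Working session

There is one attempt and no reset: what is moved stays moved. The work goes in short steps, each a Python script; the robot and the scene stay as the last script left them, time stands still between calls to the robot, and variables do not carry over. Pictures are saved under pics/ and viewed, at most 10 in all, crops included, and the job is handed in when it is done.

```bash
mkdir -p pics; python3 - <<'E'
from rig import r
import cv2,pickle
d={n:r.get_image(n) for n in("top","side")}
pickle.dump(d,open('d.pkl','wb'))
for n in d:
    cv2.imwrite(f'pics/{n}1.png',d[n]['image'][:,:,::-1]); print({k:v for k,v in d[n].items() if k not in('image','z_map')})
print(r.read_tcp_rot(),r.read_tool_pos(),r.read_time())
E
```

```text
{'vfov': 43.241782592009535, 'cx': 325.54384314517796, 'cy': 239.6420853762593, 'k1': 0.017329272687361934, 'rvec': array([ 2.14240561, -2.14408911,  0.19337404]), 'tvec': array([0.02482797, 0.50938803, 1.17335119])}
{'vfov': 48.79826170277333, 'cx': 320.9715772924654, 'cy': 237.8466796411545, 'k1': -0.024663268641418483, 'rvec': array([ 0.35515478, -2.67863313,  1.38392774]), 'tvec': array([0.48761963, 0.10184622, 0.97565683])}
[-3.08780921e+00 -5.67965326e-01  9.51479525e-06] [ 0.22227855 -0.58342035  0.22166018] 0.1
```

View pics/top1.png

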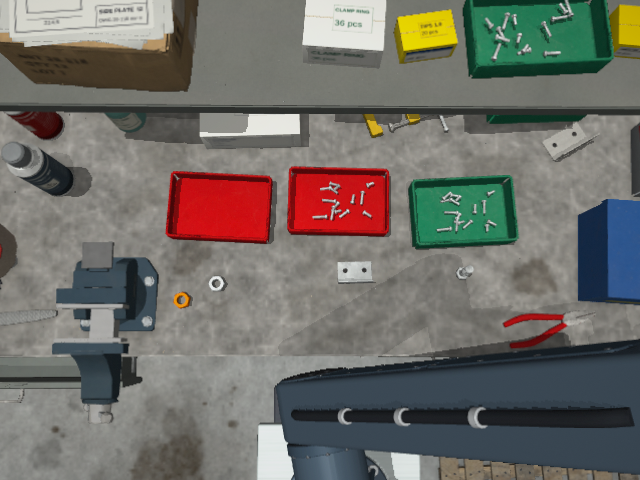

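View pics/side1.png

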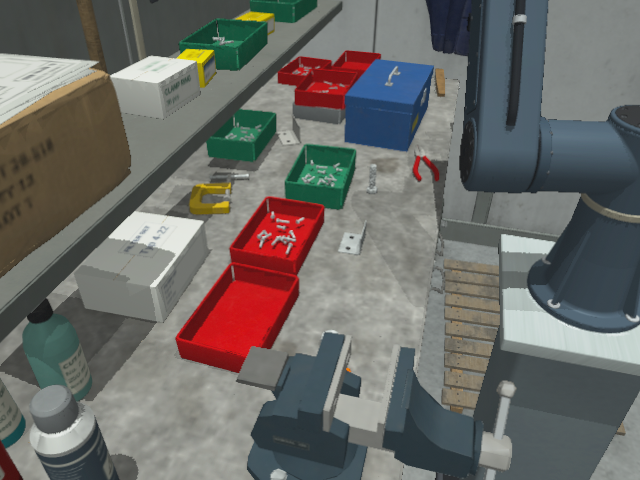

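The top view shows the empty red tray at about (220,207), the nut at (217,284), the orange decoy at (182,299), and a vise at columns 55–158. A shelf sits behind the trays. Next I'll convert these to positions and get the obstacle heights.

```bash
cat > h.py <<'E'
import cv2,pickle,numpy as np
def K(c):
    f=240/np.tan(np.radians(c['vfov']/2)); return np.array([[f,0,c['cx']],[0,f,c['cy']],[0,0,1]])
def rays(c,px):
    n=cv2.undistortPoints(np.float64(px).reshape(-1,1,2),K(c),np.array([c['k1'],0,0,0])).reshape(-1,2) 
    return np.c_[n,np.ones(len(n))]
def toworld(c,p):
    return (p-c['tvec'])@cv2.Rodrigues(c['rvec'])[0]
def plane(c,px,z):
    o=toworld(c,np.zeros((1,3)));d=toworld(c,rays(c,px))-o
    return o+d*((z-o[:,2:])/d[:,2:])
def cloud(c):
    v,u=np.mgrid[:480,:640]; px=np.c_[u.ravel(),v.ravel()]
    return toworld(c,rays(c,px)*c['z_map'].reshape(-1,1)).reshape(480,640,3)
E
python3 - <<'E'
from h import *
np.set_printoptions(precision=4,suppress=True)
d=pickle.load(open('d.pkl','rb'));t=d['top'];W=cloud(t);ok=t['z_map']>0
print('bench z',W[270,300],W[320,250])
hsv=cv2.cvtColor(t['image'],cv2.COLOR_RGB2HSV)
def big(m,u0,u1,v0,v1):
    k=np.zeros_like(m);k[v0:v1,u0:u1]=m[v0:v1,u0:u1]
    n,l,s,_=cv2.connectedComponentsWithStats(k.astype(np.uint8)); return l==1+np.argmax(s[1:,4])
red=((hsv[...,0]<8)|(hsv[...,0]>172))&(hsv[...,1]>150)
for nm,m in (('empty',big(red,150,280,160,255)),('fullred',big(red,281,400,160,250))):
    q=m&ok&(W[...,2]>.036)&(W[...,2]<.05)
    print(nm,'rim cloud',cv2.minAreaRect(W[q][:,:2].astype(np.float32)), 
      'ray',cv2.minAreaRect(plane(t,np.argwhere(m)[:,::-1],.043)[:,:2].astype(np.float32)))
g=(hsv[...,0]>60)&(hsv[...,0]<95)&(hsv[...,1]>100); m=big(g,405,525,170,255)
print('green',cv2.minAreaRect(plane(t,np.argwhere(m)[:,::-1],.058)[:,:2].astype(np.float32)))
for nm,b in (('nut',(205,230,272,297)),('orange',(172,192,288,310)),('bolt',(452,476,260,285)),('bracket',(332,378,258,288))):
    w=W[b[2]:b[3],b[0]:b[1]].reshape(-1,3); w=w[(w[:,2]>.008)&(w[:,2]<.12)]
    print(nm,w.min(0),w.max(0),(w.min(0)+w.max(0))/2,len(w))
print('nut ray',plane(t,[[217.5,284]],.016))
for nm,b in (('vise',(52,160,240,425)),('shelf',(200,450,60,112)),('wbox',(200,300,115,148)),('pliers',(500,600,310,348)),('bluebox',(580,640,200,300)),('cartonleft',(0,190,40,110))):
    w=W[b[2]:b[3],b[0]:b[1]].reshape(-1,3); w=w[w[:,2]>.02]; print(nm,np.percentile(w,[1,50,99],axis=0).tolist() if len(w) else None)
c=d['side'];S=cloud(c)
A=np.r_[W[ok],S[c['z_map']>0]]
# height map (max z cm) 5 cm cells
for x in np.arange(.25,1,.05):
    print('%.2f'%x,[int(100*np.r_[A[(abs(A[:,0]-x)<.025)&(abs(A[:,1]-y)<.025)][:,2],-1].max()) for y in np.arange(.6,-.61,-.05)])
E
```

```text
bench z [0.4529 0.0764 0.0008] [ 0.3512  0.1772 -0.    ]
empty rim cloud ((0.5793296694755554, 0.23994143307209015), (0.2048012763261795, 0.13538245856761932), 87.30511474609375) ray ((0.5767934918403625, 0.2388037145137787), (0.20668385922908783, 0.13972103595733643), 87.15734100341797)
fullred rim cloud ((0.5918796062469482, -0.0010748505592346191), (0.20401616394519806, 0.13525696098804474), 88.62995147705078) ray ((0.5891385674476624, -0.0006790757179260254), (0.20362743735313416, 0.140052929520607), 88.85028076171875)
green ((0.5650849938392639, -0.24963217973709106), (0.14047595858573914, 0.21162371337413788), 2.984489679336548)
nut [0.4104 0.2296 0.0088] [0.4393 0.2612 0.0246] [0.4248 0.2454 0.0167] 143
orange [0.3732 0.2989 0.0083] [0.4073 0.3313 0.0248] [0.3902 0.3151 0.0165] 154
bolt [ 0.4273 -0.267   0.008 ] [ 0.4582 -0.2405  0.0763] [ 0.4427 -0.2537  0.0422] 165
bracket [ 0.4247 -0.0702  0.008 ] [0.4664 0.0109 0.0476] [ 0.4455 -0.0297  0.0278] 124
nut ray [[0.4228 0.2422 0.016 ]]
vise [[0.17569809729807503, 0.2742261242506706, 0.02156568075576186], [0.35796165240442485, 0
[... 1845 characters left out ...]
 4, 5, 4, 4, 4, 4, 4, 5, 4, 6, 6, 6, 6, 6, 0, 0, 0, 0, 9]
0.70 [25, 28, 28, 44, 43, 43, 44, 42, 28, 28, 28, 28, 28, 28, 28, 28, 28, 28, 28, 28, 28, 28, 28, 27, 27]
0.75 [16, 28, 44, 44, 44, 44, 44, 44, 28, 28, 28, 34, 34, 34, 33, 32, 33, 33, 33, 33, 33, 33, 28, 27, 27]
0.80 [2, 28, 44, 44, 44, 44, 44, 44, 28, 28, 28, 34, 34, 34, 33, 33, 33, 30, 30, 30, 32, 33, 32, 32, 27]
0.85 [-100, -100, 0, 0, 0, 0, 44, 43, 28, 28, 28, 34, 34, 34, 32, 33, 33, 30, 30, 30, 32, 33, 32, 32, -100]
0.90 [-100, -100, -100, 0, 0, 0, 0, 29, 28, 28, 28, 45, 45, 0, 28, 28, 32, 32, 32, 32, 32, 32, 28, 4, -100]
0.95 [-100, -100, -100, -100, 0, 0, 0, 0, 41, 47, 46, 45, 45, 43, 43, 42, 41, 40, 38, 38, 37, 36, 35, 34, 33]
```

```bash
python3 - <<'E'
from rig import r
import numpy as np,cv2
np.set_printoptions(precision=3,suppress=True)
P=np.pi; Y=np.array([P,0,0]); X1=P*np.array([1,1,0])/2**.5; X2=P*np.array([1,-1,0])/2**.5
for nm,o in (('Y',Y),('X1',X1),('X2',X2)):
    for p in ((.42,.2,.3),(.573,.24,.073),(.424,.244,.046)): print(nm,p,r.ik(p,o))
p=r.read_tool_pos()
r.set_gripper(0.0)
r.movel([p[0]*.75,p[1]*.75,.32])
q=np.array(r.read_q()); print(q,r.read_tool_pos(),r.read_opening())
q[0]=.44; r.goto_joints(q)
print(r.read_tool_pos(),r.read_time(),r.read_ft_force())
cv2.imwrite('pics/top2.png',r.get_image('top')['image'][:,:,::-1])
E
```

```text
Y (0.42, 0.2, 0.3) [ 0.203  0.213  1.714 -0.     1.215  1.774]
Y (0.573, 0.24, 0.073) [ 0.217  0.715  1.557 -0.     0.87   1.788]
Y (0.424, 0.244, 0.046) [ 0.293  0.652  1.909 -0.     0.581  1.864]
X1 (0.42, 0.2, 0.3) [ 0.203  0.213  1.714 -0.     1.215  0.203]
X1 (0.573, 0.24, 0.073) [ 0.217  0.715  1.557 -0.     0.87   0.217]
X1 (0.424, 0.244, 0.046) [ 0.293  0.652  1.909 -0.     0.581  0.293]
X2 (0.42, 0.2, 0.3) None
X2 (0.573, 0.24, 0.073) None
X2 (0.424, 0.244, 0.046) [ 0.293  0.652  1.909 -0.     0.581 -2.848]
[-1.446  0.198  1.676  0.     1.268 -0.239] [ 0.167 -0.438  0.32 ] 0.00035483670179986825
[0.365 0.294 0.32 ] 5.6833 [-0.547  0.045  0.866]
```

View pics/top2.png

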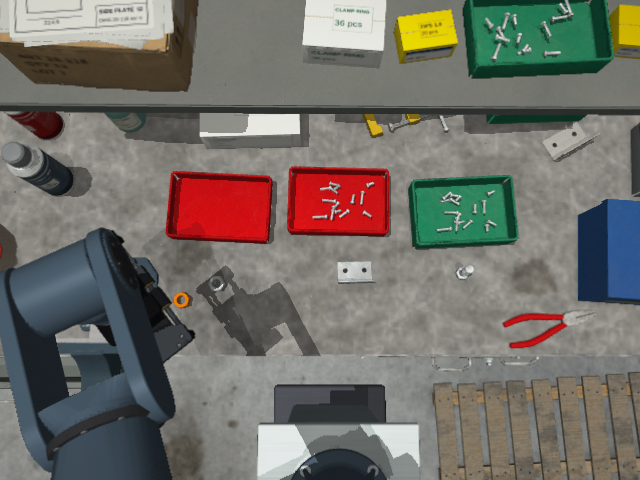

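The arm is clear so far; its offset wrist hangs beside the vise at about (100,290). I'll hover above the tray and measure how far the hand extends before descending.

```bash
cat > hov.py <<'E'
from rig import r
from h import *
np.set_printoptions(precision=3,suppress=True)
P=np.pi; Y=np.array([P,0,0]); X1=P*np.array([1,1,0])/2**.5
def extents(name):
    A=[];p=np.array(r.read_tool_pos())
    for n in('top','side'):
        c=r.get_image(n); cv2.imwrite(f'pics/{n}{name}.png',c['image'][:,:,::-1]); A.append(cloud(c)[c['z_map']>0])
    A=np.vstack(A)
    A=A[(abs(A[:,1]-p[1])<.25)&(abs(A[:,0]-p[0])<.3)]
    for z in np.arange(p[2],p[2]+.45,.04):
        w=A[(A[:,2]>z)&(A[:,2]<z+.04)&(A[:,0]<.685)&(A[:,0]>p[0]-.1)&(A[:,2]>.19)]
        print('rel z %.2f'%(z-p[2]),(w.min(0)-p)[:2] if len(w) else '',(w.max(0)-p)[:2] if len(w) else '')
    print(p,r.read_time(),r.read_ft_force())
E
python3 - <<'E'
from hov import *
r.movel([.42,.22,.30],Y); r.movel([.57,.24,.26],Y); extents('tray')
E
```

```text
rel z 0.00 [-0.014 -0.011] [0.01  0.012]
rel z 0.04 [-0.04  -0.088] [0.035 0.088]
rel z 0.08 [-0.041 -0.097] [0.038 0.098]
rel z 0.12 [-0.038 -0.018] [0.029 0.053]
rel z 0.16 [-0.04  -0.027] [0.036 0.053]
rel z 0.20 [-0.038 -0.027] [0.032 0.045]
rel z 0.24 [-0.044 -0.064] [0.028 0.045]
rel z 0.28 [-0.1  -0.08] [0.049 0.046]
rel z 0.32 [-0.1   -0.081] [0.046 0.059]
rel z 0.36 [-0.1   -0.081] [-0.014  0.045]
rel z 0.40  
rel z 0.44  
[0.569 0.24  0.26 ] 9.425 [0.589 1.121 1.435]
```

View pics/sidetray.png

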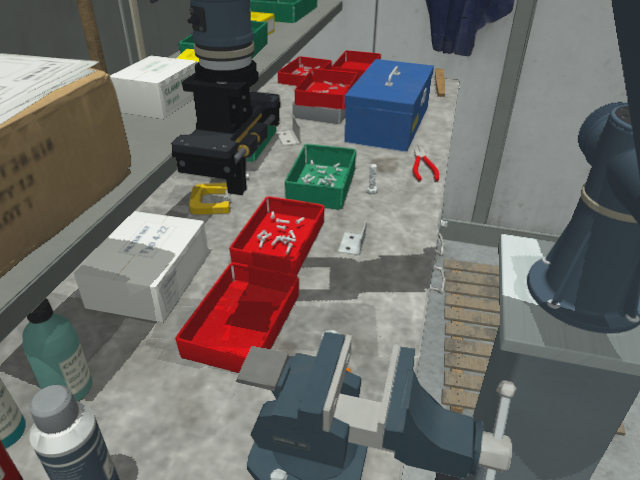

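The side view shows the hand shut and hovering over the tray. It extends at most ±0.05 m in x and ±0.10 m in y, so it clears both the shelf edge (x≈0.69) and the vise (y≥0.375). Next come both dwells.

```bash
python3 - <<'E'
from hov import *
r.movel([.574,.24,.073],Y,rate=.1); print(r.read_tool_pos()); r.dwell(2.1)
r.movel([.57,.24,.26],Y); r.movel([.424,.244,.25],X1)
r.movel([.424,.244,.046],X1,rate=.1); print(r.read_tool_pos(),r.read_time()); r.dwell(2.1)
r.movel([.424,.244,.28],X1); print(r.read_tool_pos(),r.read_time(),r.read_ft_force())
r.dwell(.3); c=r.get_image('side');cv2.imwrite('pics/end.png',c['image'][:,:,::-1])
print(r.hand_in())
E
```

```text
[0.574 0.24  0.074]
[0.424 0.244 0.046] 18.85
[0.423 0.244 0.279] 22.6583 [-0.169  0.236 -0.192]
the job is handed in; nothing more can be done
None
```

The arm dwelt 2.1 s over the middle of the empty red tray (tips about 3 cm above its rim), then 2.1 s about 3 cm above the steel nut; I handed in at about 23 s with the tips 28 cm up and no sign of contact, but `hand_in` returned no verdict.

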